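# Dock a connector tray and lock it with the spring plunger

### The arm

A 6-joint arm with a two-finger parallel gripper is mounted at the origin on the work surface. World frame = base frame: x ahead of the robot, y to its left, z up, the work surface at z = 0. Lengths are in mm, angles in degrees, forces in N, time in s.
With the tool pointing down it reaches from about 300 to 850 mm from the base axis. Payload 4.2 kg.
Tool frame: the origin (TCP) lies between the finger pads; the fingertips stand 22 mm ahead of it and the grasp point (between the pads) lies 3 mm ahead of it; z points along the fingers, y is the direction in which the jaws open and shut (so a half turn about z gives the same grasp; the last joint's range is limited). The gripper opens to 91 mm and grips with 3 to 60 N. Pads are 32 mm wide; open, the fingers measure 118 mm over their backs; the gripper's body (76 mm by 178 mm) begins 60 mm behind the grasp point.
Start: joints at [71.505, 18.312, 89.639, -0, 72.044, -1.146], TCP at [171.463, 548.854, 235.976] pointing down, gripper open.
Joint ranges: [-177.97, 177.97], [-48.28, 115.42], [12.27, 149.76], [-77.06, 257.06], [2.81, 150.46], [-146.56, 146.56]. Speed limits (degrees/s): [147.25, 147.25, 180, 180, 180, 180].

### API

Orientations are given as [roll, pitch, yaw] about the fixed x, y, z axes, in that order (R = Rz(yaw) Ry(pitch) Rx(roll)).
In Python, from workcell import telemetry, cams, env gives the robot as it stands.
- The arm moves only by the shell command python3 -m inch 'ROWS' [FORCE]. ROWS is JSON, a list of rows, each an object of numbers: "x", "y", "z": the shift along the tool's x, y, z in cm; "yaw": the turn about the tool's z in units of 5 degrees (1.0 is 5 degrees); "gripper": the gripper's target within -1 to 1 (fully open at 1, half-way at 0, shut at -1). A call has 1 to 12 rows; each row shifts and turns the commanded pose from where the row before left it, along the tool's axes as they then stand; what a row does not reach is not made up. A row lasts 1/12 s, in which the tool goes at most 41.7 mm and 7.16 degrees, less where a joint would pass 70% of its speed; a pose out of reach is approached as far as the arm can. A call is refused whole if a number of a shift passes 4.17 or a number of a turn 1, either way. A call with a gripper value outside its range is refused whole. The fingers move at their own pace and stop on an object; FORCE is the grip in N (left out, the last holds). Time passes only in rows, so rows that do not move let the fingers close. It gives the time, the measured TCP pose, the force and the opening at its end, in the units of the state.
- telemetry.state(): the state, without advancing time (a new reading comes with each control period).
- cams.grab_frame(name): name is "scene" or "top" or "wrist"; returns a dict with "pixels" (384x512x3 uint8, red, green, blue), "mtx" (3x3 intrinsics, pixels), "rvec" (rotation vector, rad) and "tvec" (3), from world to camera coordinates, as OpenCV has them. Camera axes: x right, y down, z forward; pixel columns grow to the right and rows downward; lengths in mm; the calibration is good to about 2 mm. A picture is of the moment at which its call begins. There is no depth.
- env.job_done(): hands the job in, once; it reports no verdict.
The state is a dict: "time_s": time; "qpos": joint angles; "qvel": joint speeds; "effort": joint torques, N m; "ee_pos": TCP position; "ee_rot": TCP orientation; "force": force on the tool from outside, world axes, zero at the start; "torque": the same for the moment, N m; "gripper_width": finger opening in mm.
Only numpy, scipy, OpenCV 4.12 (cv2) and the standard library are available. Lean on these libraries where they do the work, as an engineer would, in place of code of your own. Each camera call takes 0.05 s, during which the arm holds its last target. There are 200 camera calls.

### The job

Slide the white connector tray by its blue handle off the black shelf, over the small step and fully home against the stop under the lock bridge, keeping it low and level. Then press the yellow spring plunger firmly down on its stop with about 20 N, never over 60 N, so that its pin enters the tray, and while it is held down slide the red keeper fully across so that the plunger stays trapped. Let go, and leave the other things on the bench where they are.

Things in the scene. Friction and masses are not known exactly. Their poses are not given: they have to be found in the camera images.
- dock: Fixed docking fixture, 130 (x) x 270 (y) mm; origin: centre of its underside, on the bench; z up; the tray is loaded along its +y. Black loading shelf, top 15 mm above the bench, y -135 to +12; past it a bare aluminium bed, top 12 mm, y 12 to 135. Over the bed's far end stands a black lock bridge (y 75 to 135, x -60 to 60) with yellow plunger and red keeper, its underside 28 to 36 mm high.
- step (a point): Middle of the shelf's edge (dock x 0, y 12, z 15 mm), where the shelf steps 3 mm DOWN to the bed. Beyond it two steel guides 10 mm high leave a channel 74 mm wide, with a mouth flared towards the shelf.
- home (a point): Point on the bed (dock x 0, y 70, z 12 mm) where the tray's origin lies when the tray is fully home, its leading edge against the end stop (face at dock y 125).
- tray: Loose white tray 70 (x) x 110 (y) x 10 mm, about 0.25 kg; origin: centre of the underside, z up, +y to its leading end. Blue handle bar 14 mm thick (x), 36 long (y), 36 high above the tray's top face, centred at y -35. Green connectors 10 mm high at y -4. Through hole 17 (x) x 16 (y) mm for the pin at y +35. Starts on the shelf, leading end to the bed.
- pin_axis (a point): Foot of the plunger's upright axis on the bed (dock x 0, y 105, z 12 mm). The whole lock bridge is height-adjustable: it stands h = 0 to 8 mm above its lowest setting, different each time and not reported, so find the cap by touch. Heights above the bench: cap top 68+h when up, 50+h fully down; keeper frame 52+h to 62+h; its cross bar 72+h to 82+h.
- lock_pin (a joint): How far the yellow plunger is pressed down, m: 0 up, 0.018 fully down on a hard stop. Spring: 5 N to start, 12.5 N at the bottom; it throws the plunger up at once when let go. Cap 60 mm along dock x, 36 along y; under it a 10 mm steel pin enters the tray's hole. If the tray is over 3 mm short of home the pin lands on the tray after 5 to 13 mm instead.
- keeper (a joint): Slide of the red keeper along dock +x, m: 0 open, 0.018 fully across; drags 2.5 N, stays put. An open frame round the cap: lip at its -x end (its edge 35 mm to -x of the plunger axis when open, 5 mm clear of the cap), two side bars 42 mm apart, and a cross bar arching over the cap, 12 mm thick, its -x face 4 mm to +x of the axis when open.
- lock_mark (a point): Bed point under the middle of the cap's free part (dock x -15, y 105, z 12 mm), midway between lip and cross bar when open. Fingers that press the cap down between lip and cross bar (39 mm of room) and then move to dock +x, still pressing, push the cross bar and so draw the lip over the cap's -x end. The lip passes only while the plunger is within 2 mm of fully down; once across, the cap springs up 2 mm against it and is trapped.
- spare_tray: Bystander: loose black tray with a grey handle, 70 x 110 mm, 46 mm high overall, origin under its centre; lies to dock -x.
- cap_jar: Bystander: jar with green lid, 52 mm across, 70 mm high, origin under its centre.
- adapter_box: Bystander: yellow adapter box with green adapters, 50 x 60 x 41 mm, origin under its centre.
- cleaner: Bystander: blue connector cleaner 110 x 60 x 37 mm, origin under its centre; lies past the dock's +y end.
- meter: Bystander: black hand-held power meter 150 x 80 x 33 mm, origin under its centre; lies past the dock's -y end.
- driver: Bystander: screwdriver 160 mm long lying on the bench to dock -x, about 30 mm high.
- mug: Bystander: white mug, 80 mm across, 90 mm high, off to the left (+y) of the dock.
Mind the look-alikes: they are no part of the job. Of the things like the tray, leave any that is orange, pink or turquoise; of the rest the smaller one is meant.

How it is judged (in metres and radians):
On the way, in this order (a step that is already met when the one before it is completed fails the run):
1. the tray lies fully home on the bed against the stop, the plunger still up (y of tray in the frame of dock between 0.067 and 0.073 m and x of tray in the frame of dock between -0.004 and 0.004 m and z of tray in the frame of dock below 0.0145 m and angle between the y axis of tray and the y axis of dock, either way round below 0.07 rad and value of joint lock_pin below 0.004 m), for 0.2 s.
2. the plunger is pressed firmly down on its stop (over 15 N) with its pin in the tray, the keeper still open (y of tray in the frame of dock between 0.067 and 0.073 m and x of tray in the frame of dock between -0.004 and 0.004 m and z of tray in the frame of dock below 0.0145 m and angle between the y axis of tray and the y axis of dock, either way round below 0.07 rad and value of joint lock_pin above 0.0155 m and contact force between the fingers and lock_pin above 15 N and value of joint keeper below 0.008 m), for 0.1 s.
At the end, for the whole second after the job is handed in: The tray lies flat on the bed, fully home (within 3 mm along, 4 mm across, 4 degrees), the plunger is trapped down (at least 14.5 mm) by the keeper, which is slid at least 13 mm across; all at rest and let go (y of tray in the frame of dock between 0.067 and 0.073 m and x of tray in the frame of dock between -0.004 and 0.004 m and z of tray in the frame of dock below 0.0145 m and angle between the y axis of tray and the y axis of dock, either way round below 0.07 rad and value of joint lock_pin above 0.0145 m and value of joint keeper above 0.013 m and linear speed of tray below 0.01 m/s); the robot touches nothing.
It fails at once if the tray tips by more than 11 degrees (angle between tray's own z axis and vertical above 0.2 rad).
It fails at once if the tray is lifted clear instead of slid (its underside more than 15 mm above the shelf) (z of tray in the frame of dock above 0.03 m).
It fails at once if the plunger is forced: pressed with more than 60 N (contact force between the fingers and lock_pin above 60 N).
It fails at once if a bystander is shoved by more than 30 mm (distance of any of spare_tray, cap_jar, adapter_box, cleaner, meter, driver, mug from where it was at the start of the episode above 0.03 m).
It also fails if it takes over 64 s, if anything falls off the work surface, if the arm or the gripper's body presses on something with over 40 N, if the wrist force passes 120 N, or if a joint passes its speed limit or range.

## Working session

There is one attempt and no reset: what is moved stays moved. The work goes in short steps, Python scripts to look and compute and a shell command to move; the robot and the scene stay as the last step left them, time stands still between calls to the robot, and variables do not carry over. Pictures are saved under pics/ and viewed, about 8 in all and at most 12, crops included, and the job is handed in when it is done.

```bash
ls; mkdir -p pics
cat > h.py <<'E'
import numpy as np, cv2
from workcell import telemetry, cams, env
def grab(n,f=None):
    d=cams.grab_frame(n)
    if f: cv2.imwrite('pics/'+f,cv2.cvtColor(d['pixels'],cv2.COLOR_RGB2BGR))
    return d
def ray(d,u,v,z):
    "world point at height z seen at pixel u,v"
    R=cv2.Rodrigues(np.array(d['rvec'],float))[0];t=np.array(d['tvec'],float).ravel()
    k=np.linalg.inv(np.array(d['mtx']))@[u,v,1]
    c=-R.T@t; r=R.T@k
    return c+r*(z-c[2])/r[2]
def proj(d,p):
    return cv2.projectPoints(np.array(p,float).reshape(-1,3),np.array(d['rvec'],float),np.array(d['tvec'],float),np.array(d['mtx'],float),None)[0].reshape(-1,2)
E
python3 - <<'E'
from h import *
import pickle
D={n:grab(n) for n in('top','scene')}
pickle.dump(D,open('d0.pkl','wb'))
cv2.imwrite('pics/top0.png',cv2.resize(D['top']['pixels'][:,:,::-1],(800,600)))
cv2.imwrite('pics/scene0.png',cv2.resize(D['scene']['pixels'][:,:,::-1],(800,600)))
print(telemetry.state())
E
```

```text
pics
{'time_s': 0.1, 'qpos': array([ 7.15068681e+01,  1.83473258e+01,  8.96975712e+01, -1.31286415e-03,
        7.20433580e+01, -1.14612699e+00]), 'qvel': array([ 0.08848665, -0.02179661, -0.04381055,  0.09410331,  0.08486749,
       -0.06633302]), 'effort': array([ 4.42864839e-04, -4.13336205e+01, -2.32507360e+01,  7.29461946e-02,
        4.21009830e-02, -4.81296581e-05]), 'ee_pos': array([171.32181215, 548.46517476, 235.22336163]), 'ee_rot': array([-1.79911738e+02, -5.17267176e-04,  1.62653400e+02]), 'force': array([ 0.4515673 , -0.22662846, -0.1210164 ]), 'torque': array([-0.00691994,  0.02660863,  0.02275038]), 'gripper_width': 91.33461141825444}
```

View pics/top0.png

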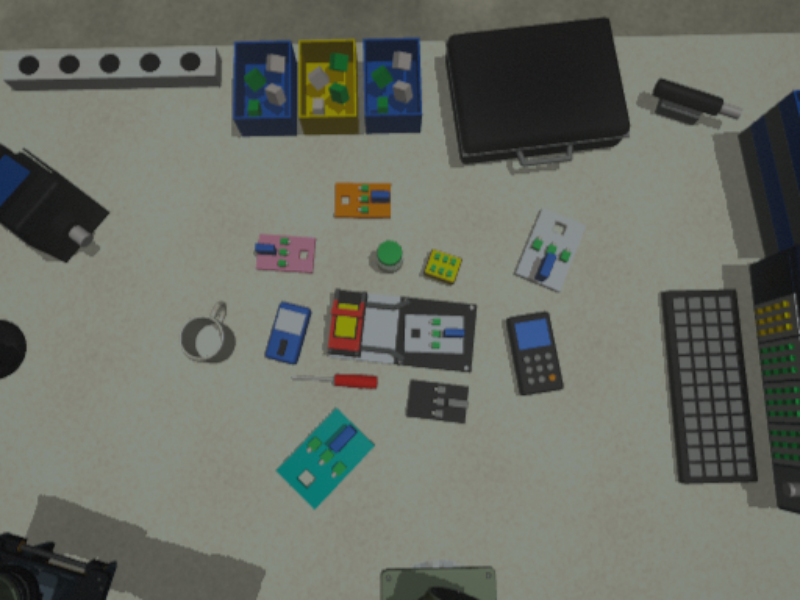

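View pics/scene0.png

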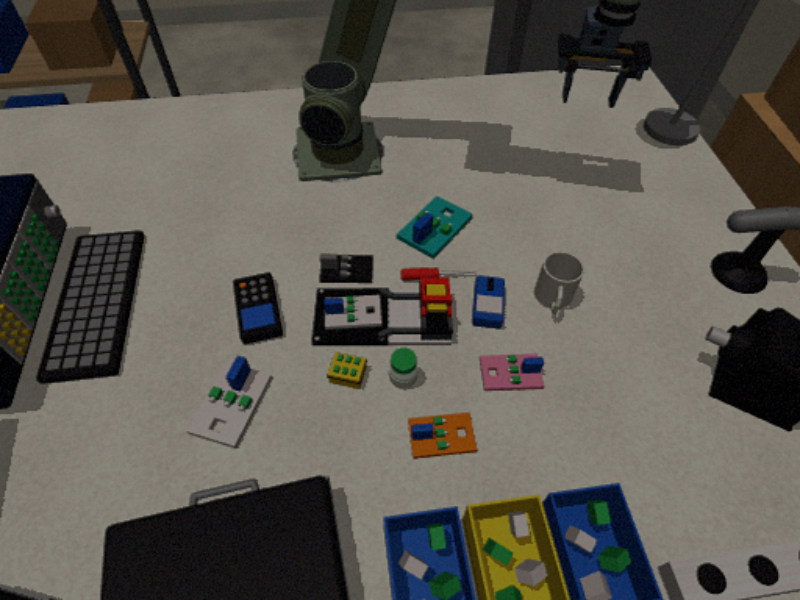

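The top view shows these candidates, in 800x600 pixels:
- White tray on the black shelf (435,333)
- Larger white tray (548,250)
- Orange tray (362,200)
- Pink tray (286,253)
- Turquoise tray (326,457)
- Black spare tray (438,401)

I choose the smaller white one on the shelf at (435,333). Next is one close crop to check it and measure the corners.

Run:
```python
from h import *
import pickle
D=pickle.load(open('d0.pkl','rb'))
c=D['top']['pixels'][178:246,203:311,::-1]
cv2.imwrite('pics/c0.png',cv2.resize(c,None,fx=7,fy=7,interpolation=cv2.INTER_CUBIC))
d=D['top']
for u,v,z in[(435,333,25),(345,328,68)]: print(ray(d,u*.64,v*.64,z))
```

```text
[528.35477348  -8.8749832   25.        ]
[536.20199163 157.44002253  68.        ]
```

View pics/c0.png

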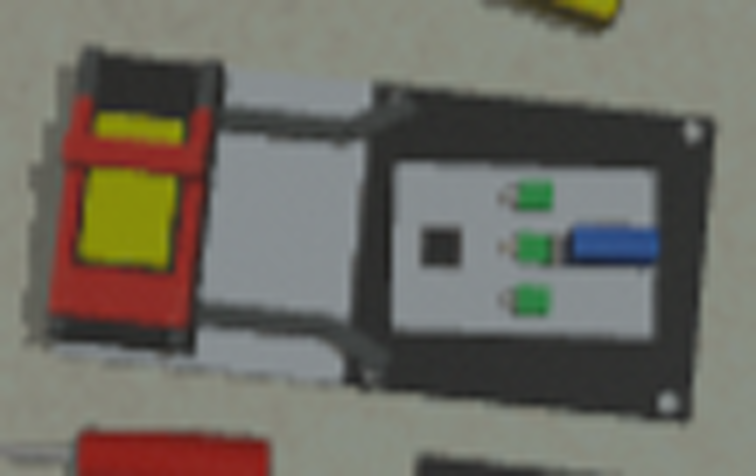

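The crop confirms a small white tray with a blue handle on the black shelf. Its corners are at about (392,162), (656,170), (654,338) and (390,332), and the shelf corners are at (713,120), (688,418), (375,85) and (345,382).

Run:
```python
from h import *
import pickle
from scipy.optimize import least_squares
d=pickle.load(open('d0.pkl','rb'))['top']
px=lambda P:np.array([[203+(a+.5)/7-.5,178+(b+.5)/7-.5] for a,b in P])
def fit(P,obj,x0,yaw0):
    P=px(P);obj=np.array(obj,float)
    def f(p):
        c,s=np.cos(p[2]),np.sin(p[2]);w=obj.copy();w[:,0]=p[0]+c*obj[:,0]-s*obj[:,1];w[:,1]=p[1]+s*obj[:,0]+c*obj[:,1]
        return (proj(d,w)-P).ravel()
    r=least_squares(f,[*x0,yaw0]);print(r.x[:2],np.degrees(r.x[2]),np.round(r.fun,1));return r.x
D=fit([(713,120),(688,418),(375,85),(345,382)],[(65,-135,15),(-65,-135,15),(65,12,15),(-65,12,15)],(530,30),0)
T=fit([(392,162),(656,170),(654,338),(390,332)],[(35,55,25),(35,-55,25),(-35,-55,25),(-35,55,25)],(528,-9),0)
c,s=np.cos(D[2]),np.sin(D[2])
w=lambda x,y:np.array([D[0]+c*x-s*y,D[1]+s*x+c*y])
H=[T[0]-np.sin(T[2])*-35,T[1]+np.cos(T[2])*-35]
print('handle',H,'home',w(0,70),'lockmark',w(-15,105),'pin',w(0,105),'tray in dock',[c*(T[0]-D[0])+s*(T[1]-D[1]),-s*(T[0]-D[0])+c*(T[1]-D[1])])
for a,b,z in[(572,245,61),(659,245,61)]:print(ray(d,*px([(a,b)])[0],z))
S=pickle.load(open('d0.pkl','rb'))['scene']
print(proj(S,[*w(0,12),15])*800/512, proj(S,[*H,61])*800/512)
```

```text
[537.03237278  51.67960768] -7.345511197011348 [ 0.4 -0.4  0.3  0.4 -0.2 -0.4 -0.4  0.4]
[527.88755665  -5.5729278 ] -2.859534484404759 [ 0.3  0.4 -0.2  0.2 -0.1 -0.2  0.1 -0.3]
handle [np.float64(526.1414915046373), np.float64(-40.529347191753686)] home [545.9820443  121.10513166] lockmark [535.57998206 157.73568041] pin [550.45688006 155.81789365] tray in dock [np.float64(-1.749889507402571), np.float64(-57.95186251012632)]
[525.06232496 -23.20422956  61.        ]
[524.19044497 -58.69520394  61.        ]
[[386.74333677 313.99416586]] [[331.93815252 300.82493664]]
```

```bash
cat >> h.py <<'E'
from scipy.spatial.transform import Rotation as Ro
def delta(x,y,z,yaw=None):
    s=telemetry.state();R=Ro.from_euler('xyz',s['ee_rot'],degrees=True)
    d=R.inv().apply(np.array([x,y,z])-s['ee_pos'])/10
    print('tool shift cm',d.round(2),'' if yaw is None else ('turn units',round((s['ee_rot'][2]-yaw)/5,2)))
E
R='{"x":-2.14,"y":-1.9}'
python3 -m inch '[{"x":-2.14,"y":-1.9,"gripper":0.3},{"x":-2.14,"y":-1.9},{"x":-2.14,"y":-1.9},{"x":-2.14,"y":-1.9},{"x":-2.14,"y":-1.9},{"x":-2.14,"y":-1.9},{"x":-2.14,"y":-1.9},{"x":-2.14,"y":-1.9},{"x":-2.14,"y":-1.9},{"x":-2.14,"y":-1.9},{"x":-2.14,"y":-1.9},{"x":-2.14,"y":-1.9}]'
python3 -m inch '[{"x":-2.14,"y":-1.9},{"x":-2.14,"y":-1.9},{"x":-2.14,"y":-1.9},{"x":-2.14,"y":-1.9},{"x":-2.14,"y":-1.9},{"x":-2.14,"y":-1.9},{"x":-2.14,"y":-1.9},{"x":-2.14,"y":-1.9},{"x":-2.14,"y":-1.9},{"x":-2.14,"y":-1.9},{"x":-2.14,"y":-1.9},{"x":-2.14,"y":-1.9}]'
python3 -m inch '[{"yaw":1},{"yaw":1},{"yaw":1},{"yaw":1},{"yaw":1},{"yaw":1},{"yaw":1},{"yaw":1},{"yaw":1},{"yaw":1},{"yaw":1},{"yaw":1}]'
python3 -m inch '[{"yaw":1},{"yaw":1},{"yaw":1},{"yaw":0.1},{},{}]'
python3 -c "
from h import *
delta(526,-40,140,87.1)
d=grab('wrist');cv2.imwrite('pics/w1.png',cv2.resize(d['pixels'][:,:,::-1],(800,600)))
print(proj(d,[[526,-40.5,61],[537.03+65*.9918,51.68-65*.128,15]])*800/512)"
```

```text
tool shift cm [-51.4  -45.58   9.59] ('turn units', np.float64(15.11))
[[-62.18594378 794.10094394]
 [ 80.10662055 771.52732707]]invalid input
invalid input
invalid input
invalid input
```

View pics/w1.png

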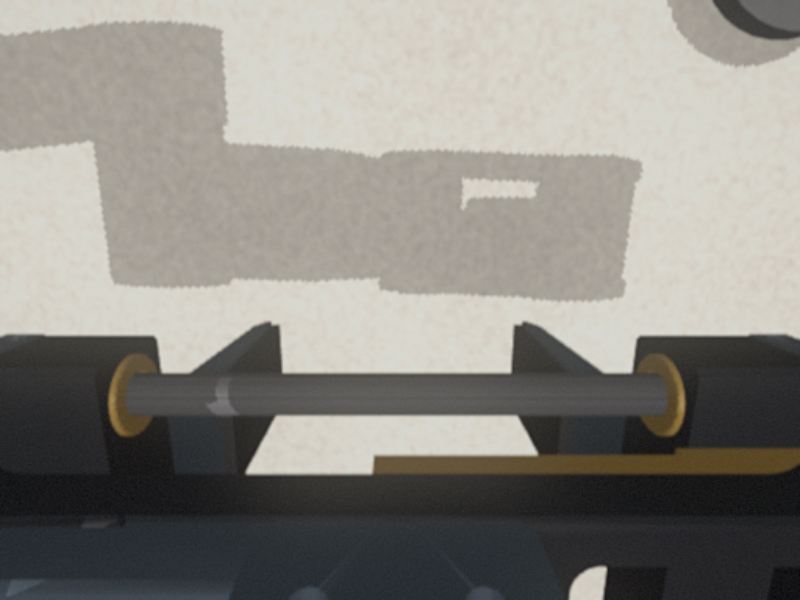

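The wrist picture shows only bench and gripper, because the moves were refused. Rows probably need all the keys.

```bash
python3 -m inch '[{"x":-2.14,"y":-1.9,"z":0,"yaw":0,"gripper":0.3}]'
```

```text
time_s: 0.23
ee_pos: [184.9, 527.1, 235.2]
ee_rot: [179.9, -0.1, 162.8]
force: [0.1, 0.1, -0.1]
gripper_width: 87.3
```

```bash
python3 -m inch '[{"x":-3.07,"y":-2.72,"z":0,"yaw":0,"gripper":0.3},{"x":-3.07,"y":-2.72,"z":0,"yaw":0,"gripper":0.3},{"x":-3.07,"y":-2.72,"z":0,"yaw":0,"gripper":0.3},{"x":-3.07,"y":-2.72,"z":0,"yaw":0,"gripper":0.3},{"x":-3.07,"y":-2.72,"z":0,"yaw":0,"gripper":0.3},{"x":-3.07,"y":-2.72,"z":0,"yaw":0,"gripper":0.3},{"x":-3.07,"y":-2.72,"z":0,"yaw":0,"gripper":0.3},{"x":-3.07,"y":-2.72,"z":0,"yaw":0,"gripper":0.3},{"x":-3.07,"y":-2.72,"z":0,"yaw":0,"gripper":0.3},{"x":-3.07,"y":-2.72,"z":0,"yaw":0,"gripper":0.3},{"x":-3.07,"y":-2.72,"z":0,"yaw":0,"gripper":0.3},{"x":-3.07,"y":-2.72,"z":0,"yaw":0,"gripper":0.3}]'
python3 -m inch '[{"x":-3.07,"y":-2.72,"z":0,"yaw":0,"gripper":0.3},{"x":-3.07,"y":-2.72,"z":0,"yaw":0,"gripper":0.3},{"x":-3.07,"y":-2.72,"z":0,"yaw":0,"gripper":0.3},{"x":-3.07,"y":-2.72,"z":0,"yaw":0,"gripper":0.3},{"x":0,"y":0,"z":0,"yaw":1,"gripper":0.3},{"x":0,"y":0,"z":0,"yaw":1,"gripper":0.3},{"x":0,"y":0,"z":0,"yaw":1,"gripper":0.3},{"x":0,"y":0,"z":0,"yaw":1,"gripper":0.3},{"x":0,"y":0,"z":0,"yaw":1,"gripper":0.3},{"x":0,"y":0,"z":0,"yaw":1,"gripper":0.3},{"x":0,"y":0,"z":0,"yaw":1,"gripper":0.3}]'
python3 -m inch '[{"x":0,"y":0,"z":0,"yaw":1,"gripper":0.3},{"x":0,"y":0,"z":0,"yaw":1,"gripper":0.3},{"x":0,"y":0,"z":0,"yaw":1,"gripper":0.3},{"x":0,"y":0,"z":0,"yaw":1,"gripper":0.3},{"x":0,"y":0,"z":0,"yaw":1,"gripper":0.3},{"x":0,"y":0,"z":0,"yaw":1,"gripper":0.3},{"x":0,"y":0,"z":0,"yaw":1,"gripper":0.3},{"x":0,"y":0,"z":0,"yaw":1,"gripper":0.3},{"x":0,"y":0,"z":0,"yaw":0.1,"gripper":0.3},{"x":0,"y":0,"z":0,"yaw":0,"gripper":0.3},{"x":0,"y":0,"z":0,"yaw":0,"gripper":0.3}]'
python3 -c "
from h import *
import pickle
delta(526,-40,140,87.1)
d=grab('wrist');pickle.dump(d,open('w2.pkl','wb'));cv2.imwrite('pics/w2.png',cv2.resize(d['pixels'][:,:,::-1],(800,600)))
print(proj(d,[[526,-40.5,61],[537.03+65*.9918,51.68-65*.128,15]])*800/512)"
```

```text
time_s: 1.23
ee_pos: [441.0, 100.9, 236.0]
ee_rot: [180.0, 0.0, 162.6]
force: [0.4, 0.3, 0.2]
gripper_width: 59.5
time_s: 2.15
ee_pos: [525.1, -37.6, 235.6]
ee_rot: [-180.0, -0.0, 127.4]
force: [0.2, -0.2, 0.6]
gripper_width: 59.1
time_s: 3.07
ee_pos: [525.2, -37.5, 235.8]
ee_rot: [-180.0, -0.0, 87.3]
force: [0.1, 0.4, -0.2]
gripper_width: 59.5
tool shift cm [-0.24  0.1   9.58] ('turn units', np.float64(0.03))
[[397.77907146 289.20568586]
 [489.15357555 167.41184391]]
```

View pics/w2.png

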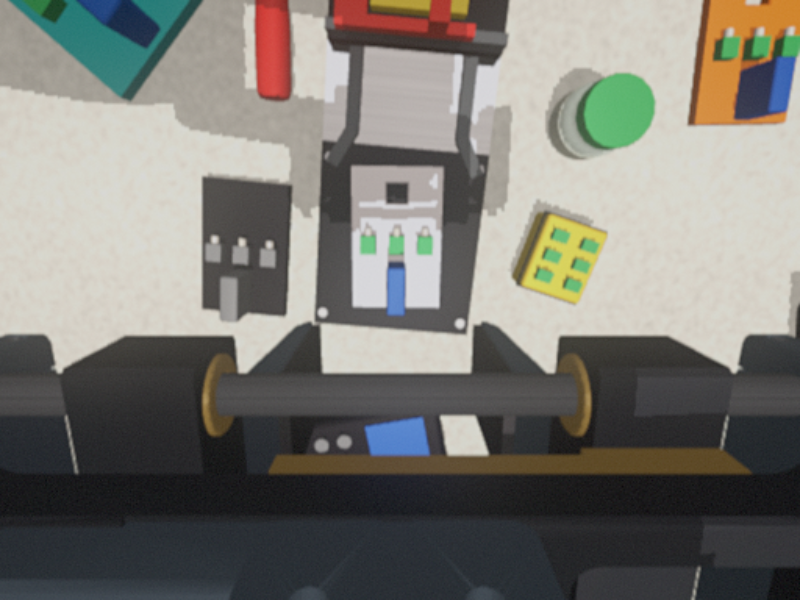

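The wrist view shows the blue handle top at (397,263–316), which matches the predicted (398,289). I'll refit the poses from this nearer view.

Run:
```python
from h import *
import pickle
from scipy.optimize import least_squares
d=pickle.load(open('w2.pkl','rb'))
def fit(P,obj,x0):
    P=np.array(P)*.64;obj=np.array(obj,float)
    def f(p):
        c,s=np.cos(p[2]),np.sin(p[2]);w=obj.copy();w[:,0]=p[0]+c*obj[:,0]-s*obj[:,1];w[:,1]=p[1]+s*obj[:,0]+c*obj[:,1]
        return (proj(d,w)-P).ravel()
    r=least_squares(f,[*x0,0]);print(r.x[:2],np.degrees(r.x[2]),np.round(r.fun,1));return r.x
D=fit([(467,333),(317,320),(489,155),(323,142)],[(65,-135,15),(-65,-135,15),(65,12,15),(-65,12,15)],(530,30))
T=fit([(443,167),(441,308),(352,306),(352,166)],[(35,55,25),(35,-55,25),(-35,-55,25),(-35,55,25)],(528,-9))
c,s=np.cos(D[2]),np.sin(D[2])
w=lambda x,y:np.array([D[0]+c*x-s*y,D[1]+s*x+c*y])
print('handle',T[0]+np.sin(T[2])*35,T[1]-np.cos(T[2])*35,'home handle',w(0,35),'lockmark',w(-15,105),'pin',w(0,105))
```

```text
[536.25069697  49.81063377] -7.282122341668215 [ 0.7  0.9 -1.1  1.8  0.7 -0.8 -0.4 -1.4]
[527.027831    -7.93938132] -3.300401427670797 [ 0.5 -0.1 -1.2 -0.4  0.9  0.4 -0.3  0. ]
handle 525.0128452433474 -42.881330783924966 home handle [540.68712574  84.52832522] lockmark [534.68097264 155.86503474] pin [549.55998326 153.96370813]
```

```bash
python3 -m inch '[{"x":-0.4,"y":0.05,"z":3,"yaw":0.1,"gripper":0.3},{"x":0,"y":0,"z":3,"yaw":0,"gripper":0.3},{"x":0,"y":0,"z":3,"yaw":0,"gripper":0.3},{"x":0,"y":0,"z":3,"yaw":0,"gripper":0.3},{"x":0,"y":0,"z":3,"yaw":0,"gripper":0.3},{"x":0,"y":0,"z":2,"yaw":0,"gripper":0.3},{"x":0,"y":0,"z":1.4,"yaw":0,"gripper":0.3},{"x":0,"y":0,"z":0,"yaw":0,"gripper":0.3},{"x":0,"y":0,"z":0,"yaw":0,"gripper":0.3}]' 20
python3 -m inch '[{"x":0,"y":0,"z":0,"yaw":0,"gripper":-1},{"x":0,"y":0,"z":0,"yaw":0,"gripper":-1},{"x":0,"y":0,"z":0,"yaw":0,"gripper":-1},{"x":0,"y":0,"z":0,"yaw":0,"gripper":-1},{"x":0,"y":0,"z":0,"yaw":0,"gripper":-1},{"x":0,"y":0,"z":0,"yaw":0,"gripper":-1},{"x":0,"y":0,"z":0,"yaw":0,"gripper":-1},{"x":0,"y":0,"z":0,"yaw":0,"gripper":-1}]' 20
```

```text
time_s: 3.87
ee_pos: [525.4, -41.5, 51.6]
ee_rot: [-179.9, -0.0, 86.7]
force: [-0.3, 0.4, 1.3]
gripper_width: 59.0
time_s: 4.53
ee_pos: [525.3, -41.5, 52.1]
ee_rot: [-180.0, -0.0, 86.7]
force: [-1.1, 0.1, 2.0]
gripper_width: 14.2
```

```bash
python3 -m inch '[{"x":0,"y":0,"z":-0.05,"yaw":0.4,"gripper":-1},{"x":0,"y":-0.05,"z":0,"yaw":0.4,"gripper":-1},{"x":0.8,"y":0,"z":0,"yaw":0,"gripper":-1},{"x":0.8,"y":0,"z":0,"yaw":0,"gripper":-1},{"x":0.8,"y":0,"z":0,"yaw":0,"gripper":-1},{"x":0.8,"y":0,"z":0,"yaw":0,"gripper":-1},{"x":0.8,"y":0,"z":0,"yaw":0,"gripper":-1},{"x":0,"y":0,"z":0,"yaw":0,"gripper":-1}]'
python3 -m inch '[{"x":0.8,"y":0,"z":0,"yaw":0,"gripper":-1},{"x":0.8,"y":0,"z":0,"yaw":0,"gripper":-1},{"x":0.8,"y":0,"z":0,"yaw":0,"gripper":-1},{"x":0.8,"y":0,"z":0,"yaw":0,"gripper":-1},{"x":0,"y":0,"z":0,"yaw":0,"gripper":-1}]'
```

```text
time_s: 5.2
ee_pos: [530.5, -0.1, 52.4]
ee_rot: [180.0, -0.0, 82.8]
force: [-0.5, 0.3, -1.5]
gripper_width: 14.0
time_s: 5.62
ee_pos: [534.6, 31.4, 52.5]
ee_rot: [180.0, -0.0, 82.7]
force: [0.6, 0.4, -1.4]
gripper_width: 13.8
```

```bash
python3 -m inch '[{"x":0.8,"y":-0.01,"z":0,"yaw":0,"gripper":-1},{"x":0.8,"y":-0.01,"z":0,"yaw":0,"gripper":-1},{"x":0.8,"y":-0.01,"z":0,"yaw":0,"gripper":-1},{"x":0.8,"y":-0.01,"z":0,"yaw":0,"gripper":-1},{"x":0.8,"y":0,"z":0,"yaw":0,"gripper":-1},{"x":0.6,"y":0,"z":0,"yaw":0,"gripper":-1},{"x":0.4,"y":0,"z":0,"yaw":0,"gripper":-1},{"x":0,"y":0,"z":0,"yaw":0,"gripper":-1}]'
python3 -m inch '[{"x":0.15,"y":0,"z":0,"yaw":0,"gripper":-1},{"x":0.1,"y":0,"z":0,"yaw":0,"gripper":-1},{"x":0,"y":0,"z":0,"yaw":0,"gripper":-1}]'
```

```text
time_s: 6.28
ee_pos: [540.5, 80.5, 52.4]
ee_rot: [180.0, -0.0, 82.7]
force: [0.1, 0.2, -1.3]
gripper_width: 13.9
time_s: 6.53
ee_pos: [540.6, 81.9, 52.5]
ee_rot: [180.0, -0.0, 82.6]
force: [-0.9, 0.0, -1.9]
gripper_width: 13.5
```

```bash
python3 -m inch '[{"x":0.12,"y":0,"z":0,"yaw":0,"gripper":-1},{"x":0.1,"y":0,"z":0,"yaw":0,"gripper":-1},{"x":0,"y":0,"z":0,"yaw":0,"gripper":-1}]'
python3 -m inch '[{"x":0.1,"y":0,"z":0.1,"yaw":0,"gripper":-1},{"x":0,"y":0,"z":0.15,"yaw":0,"gripper":-1},{"x":0,"y":0,"z":0,"yaw":0,"gripper":-1}]'
```

```text
time_s: 6.78
ee_pos: [541.0, 84.2, 52.5]
ee_rot: [180.0, -0.0, 82.6]
force: [-0.3, -1.1, -1.3]
gripper_width: 14.3
time_s: 7.03
ee_pos: [540.8, 85.2, 49.6]
ee_rot: [-180.0, 0.0, 82.6]
force: [0.4, 0.6, -1.8]
gripper_width: 13.5
```

```bash
python3 -m inch '[{"x":0,"y":0,"z":0.1,"yaw":0,"gripper":-1},{"x":0.1,"y":0,"z":0,"yaw":0,"gripper":-1},{"x":0.1,"y":0,"z":0,"yaw":0,"gripper":-1},{"x":0,"y":0,"z":0,"yaw":0,"gripper":-1}]'
python3 -m inch '[{"x":0.1,"y":0,"z":0,"yaw":0,"gripper":-1},{"x":0.1,"y":0,"z":0,"yaw":0,"gripper":-1},{"x":0,"y":0,"z":0,"yaw":0,"gripper":-1}]'
```

```text
time_s: 7.37
ee_pos: [541.0, 85.4, 49.3]
ee_rot: [-180.0, 0.2, 82.7]
force: [-1.2, -8.2, 2.5]
gripper_width: 13.9
time_s: 7.62
ee_pos: [541.0, 85.6, 49.5]
ee_rot: [-180.0, 0.4, 82.7]
force: [-2.3, -15.2, 5.0]
gripper_width: 14.1
```

```bash
python3 -m inch '[{"x":-0.3,"y":0,"z":0,"yaw":0,"gripper":-1},{"x":0,"y":0,"z":0,"yaw":0,"gripper":0},{"x":0,"y":0,"z":0,"yaw":0,"gripper":0},{"x":0,"y":0,"z":0,"yaw":0,"gripper":0},{"x":0,"y":0,"z":0,"yaw":0,"gripper":0},{"x":0,"y":0,"z":-1,"yaw":0,"gripper":0},{"x":0,"y":0,"z":-3,"yaw":0,"gripper":0},{"x":0,"y":0,"z":-3,"yaw":0,"gripper":0},{"x":0,"y":0,"z":-3,"yaw":0,"gripper":0},{"x":0,"y":0,"z":-3,"yaw":0,"gripper":0},{"x":0,"y":0,"z":0,"yaw":0,"gripper":-1},{"x":0,"y":0,"z":0,"yaw":0,"gripper":-1}]'
python3 -c "
from h import *
import pickle
delta(535,156.8,165,82.7)
d=grab('wrist');pickle.dump(d,open('w3.pkl','wb'));cv2.imwrite('pics/w3.png',cv2.resize(d['pixels'][:,:,::-1],(800,600)))
X=np.array([.9919,-.1271]);Y=np.array([.1271,.9919]);O=np.array([541,85.5])-35*Y
w=lambda x,y,z:[*(O+x*X+y*Y),z]
print(proj(d,[w(-15,105,72),w(-30,105,72),w(30,87,72),w(-30,87,72),w(35,15,22),w(-35,15,22)])*800/512)"
```

```text
time_s: 8.62
ee_pos: [542.3, 86.6, 181.6]
ee_rot: [179.7, -0.1, 82.7]
force: [-1.3, -0.5, -0.2]
gripper_width: 34.9
tool shift cm [ 6.87 -1.63  1.66] ('turn units', np.float64(-0.01))
[[365.95591137 186.42586254]
 [338.69972959 186.44432074]
 [446.79946199 219.52919454]
 [339.67325902 219.63927089]
 [443.21417625 319.34457178]
 [343.81602313 319.55152335]]
```

View pics/w3.png

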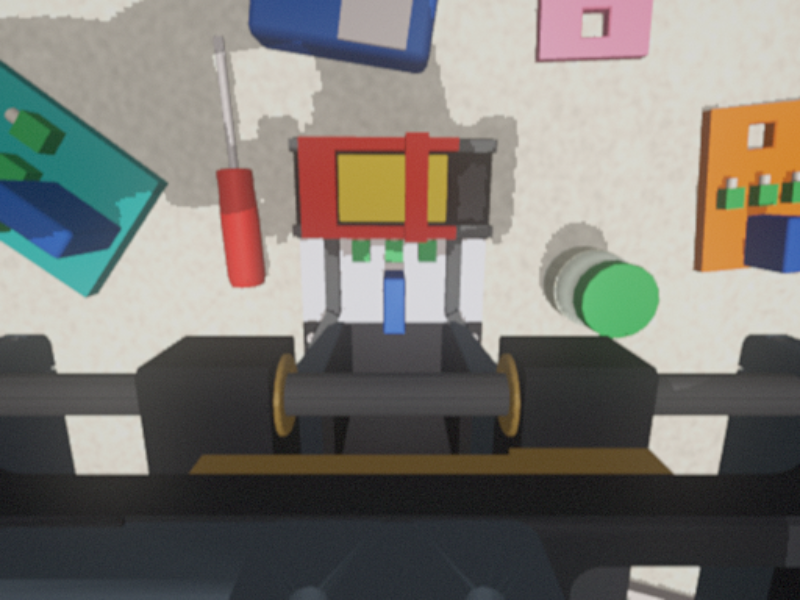

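The tray is under the bridge. Its handle is at (394,302), and the yellow cap spans columns 337–448 and rows 154–223, within about 1 mm of my predictions. I'll move over the lock mark with the fingers shut.

```bash
python3 -m inch '[{"x":2.3,"y":-0.55,"z":0,"yaw":0,"gripper":-1},{"x":2.3,"y":-0.55,"z":0,"yaw":0,"gripper":-1},{"x":2.25,"y":-0.55,"z":0,"yaw":0,"gripper":-1},{"x":0,"y":0,"z":2,"yaw":0,"gripper":-1},{"x":0,"y":0,"z":2,"yaw":0,"gripper":-1},{"x":0,"y":0,"z":0.5,"yaw":0,"gripper":-1},{"x":0,"y":0,"z":0,"yaw":0,"gripper":-1},{"x":0,"y":0,"z":0,"yaw":0,"gripper":-1},{"x":0,"y":0,"z":0,"yaw":0,"gripper":-1}]' 30
python3 -c "
from h import *
delta(535,156.8,107,82.7)
d=grab('wrist');cv2.imwrite('pics/w4.png',cv2.resize(d['pixels'][:,:,::-1],(800,600)))"
```

```text
time_s: 9.42
ee_pos: [534.1, 156.2, 134.6]
ee_rot: [179.9, -0.0, 82.6]
force: [0.2, -0.3, 0.6]
gripper_width: 0.2
tool shift cm [0.07 0.07 2.76] ('turn units', np.float64(-0.01))
```

View pics/w4.png

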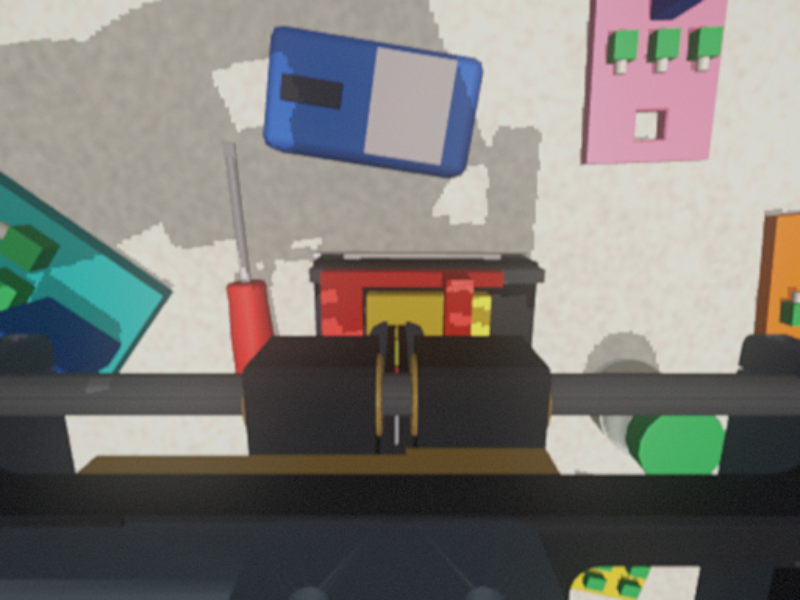

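The closed fingers are at (397,340), between the lip (365) and the cross bar (446). I'll make a small correction and go down by touch.

```bash
python3 -m inch '[{"x":0.07,"y":0.07,"z":0.5,"yaw":0,"gripper":-1},{"x":0,"y":0,"z":1,"yaw":0,"gripper":-1},{"x":0,"y":0,"z":1,"yaw":0,"gripper":-1},{"x":0,"y":0,"z":0.5,"yaw":0,"gripper":-1},{"x":0,"y":0,"z":0,"yaw":0,"gripper":-1}]'
python3 -m inch '[{"x":0,"y":0,"z":0.3,"yaw":0,"gripper":-1},{"x":0,"y":0,"z":0.3,"yaw":0,"gripper":-1},{"x":0,"y":0,"z":0,"yaw":0,"gripper":-1}]'
python3 -m inch '[{"x":0,"y":0,"z":0.3,"yaw":0,"gripper":-1},{"x":0,"y":0,"z":0,"yaw":0,"gripper":-1}]'
python3 -m inch '[{"x":0,"y":0,"z":0.3,"yaw":0,"gripper":-1},{"x":0,"y":0,"z":0,"yaw":0,"gripper":-1}]'
```

```text
time_s: 9.88
ee_pos: [533.1, 156.5, 102.0]
ee_rot: [-179.8, 0.1, 82.6]
force: [-0.8, 0.0, -0.0]
gripper_width: 0.7
time_s: 10.13
ee_pos: [534.2, 156.8, 97.5]
ee_rot: [-180.0, 0.0, 82.7]
force: [-0.3, -0.0, 0.0]
gripper_width: 0.9
time_s: 10.3
ee_pos: [534.2, 156.8, 94.7]
ee_rot: [-180.0, 0.0, 82.7]
force: [0.6, 0.3, 0.2]
gripper_width: 0.3
time_s: 10.47
ee_pos: [534.5, 156.9, 92.3]
ee_rot: [180.0, -0.0, 82.6]
force: [-1.4, -0.5, 3.9]
gripper_width: 0.1
```

```bash
python3 -m inch '[{"x":0,"y":0,"z":0.4,"yaw":0,"gripper":-1},{"x":0,"y":0,"z":0.4,"yaw":0,"gripper":-1},{"x":0,"y":0,"z":0.3,"yaw":0,"gripper":-1},{"x":0,"y":0,"z":0,"yaw":0,"gripper":-1}]'
python3 -m inch '[{"x":0,"y":0,"z":0.3,"yaw":0,"gripper":-1},{"x":0,"y":0,"z":0.2,"yaw":0,"gripper":-1},{"x":0,"y":0,"z":0,"yaw":0,"gripper":-1}]'
```

```text
time_s: 10.8
ee_pos: [534.6, 156.9, 81.8]
ee_rot: [180.0, -0.0, 82.7]
force: [-3.1, -0.7, 8.6]
gripper_width: 0.7
time_s: 11.05
ee_pos: [534.6, 156.9, 77.3]
ee_rot: [179.9, -0.0, 82.7]
force: [-2.3, -0.6, 12.4]
gripper_width: 0.2
```

```bash
python3 -m inch '[{"x":0,"y":0,"z":0.15,"yaw":0,"gripper":-1},{"x":0,"y":0,"z":0,"yaw":0,"gripper":-1}]'
python3 -m inch '[{"x":0,"y":0,"z":0.15,"yaw":0,"gripper":-1},{"x":0,"y":0,"z":0,"yaw":0,"gripper":-1}]'
python3 -m inch '[{"x":0,"y":0,"z":0.1,"yaw":0,"gripper":-1},{"x":0,"y":0,"z":0,"yaw":0,"gripper":-1}]'
```

```text
time_s: 11.22
ee_pos: [534.6, 156.9, 76.2]
ee_rot: [179.9, -0.0, 82.7]
force: [-3.6, -1.0, 11.4]
gripper_width: 0.7
time_s: 11.38
ee_pos: [534.6, 157.0, 76.1]
ee_rot: [179.9, -0.0, 82.7]
force: [-6.6, -0.2, 21.9]
gripper_width: 0.3
time_s: 11.55
ee_pos: [534.6, 157.0, 76.1]
ee_rot: [179.9, -0.1, 82.7]
force: [-7.9, -2.1, 27.4]
gripper_width: 0.6
```

```bash
python3 -m inch '[{"x":0,"y":0,"z":0,"yaw":0,"gripper":-1},{"x":0,"y":0.2,"z":0,"yaw":0,"gripper":-1},{"x":0,"y":0.2,"z":0,"yaw":0,"gripper":-1},{"x":0,"y":0.2,"z":0,"yaw":0,"gripper":-1},{"x":0,"y":0,"z":0,"yaw":0,"gripper":-1}]'
python3 -m inch '[{"x":0,"y":0.2,"z":0,"yaw":0,"gripper":-1},{"x":0,"y":0.2,"z":0,"yaw":0,"gripper":-1},{"x":0,"y":0.2,"z":0,"yaw":0,"gripper":-1},{"x":0,"y":0,"z":0,"yaw":0,"gripper":-1}]'
```

```text
time_s: 11.97
ee_pos: [535.1, 156.9, 76.1]
ee_rot: [-179.4, -0.0, 82.6]
force: [-20.6, 3.1, 37.6]
gripper_width: 0.5
time_s: 12.3
ee_pos: [535.7, 156.7, 76.1]
ee_rot: [-178.7, 0.1, 82.5]
force: [-30.3, 5.7, 46.5]
gripper_width: 0.4
```

```bash
python3 -m inch '[{"x":0,"y":0,"z":-0.15,"yaw":0,"gripper":-1},{"x":0,"y":0,"z":-0.1,"yaw":0,"gripper":-1},{"x":0,"y":0,"z":0,"yaw":0,"gripper":-1}]'
```

```text
time_s: 12.55
ee_pos: [543.1, 155.9, 76.2]
ee_rot: [-179.7, -0.0, 82.6]
force: [-11.1, 1.9, 17.4]
gripper_width: 0.6
```

```bash
python3 -m inch '[{"x":0,"y":0.15,"z":0,"yaw":0,"gripper":-1},{"x":0,"y":0.15,"z":0,"yaw":0,"gripper":-1},{"x":0,"y":0,"z":0,"yaw":0,"gripper":-1}]'
python3 -m inch '[{"x":0,"y":0.2,"z":0,"yaw":0,"gripper":-1},{"x":0,"y":0.2,"z":0,"yaw":0,"gripper":-1},{"x":0,"y":0,"z":0,"yaw":0,"gripper":-1}]'
```

```text
time_s: 12.8
ee_pos: [543.4, 155.8, 76.2]
ee_rot: [-179.3, 0.0, 82.6]
force: [-16.8, 4.3, 23.6]
gripper_width: 0.2
time_s: 13.05
ee_pos: [544.8, 155.6, 76.1]
ee_rot: [-179.0, 0.0, 82.5]
force: [-22.0, 4.9, 27.5]
gripper_width: 0.7
```

```bash
python3 -m inch '[{"x":0,"y":0.2,"z":-0.05,"yaw":0,"gripper":-1},{"x":0,"y":0.2,"z":-0.05,"yaw":0,"gripper":-1},{"x":0,"y":0,"z":0,"yaw":0,"gripper":-1}]'
python3 -m inch '[{"x":0,"y":0.2,"z":0,"yaw":0,"gripper":-1},{"x":0,"y":0.2,"z":0,"yaw":0,"gripper":-1},{"x":0,"y":0,"z":0,"yaw":0,"gripper":-1}]'
```

```text
time_s: 13.3
ee_pos: [552.4, 154.5, 76.2]
ee_rot: [-179.4, 0.0, 82.6]
force: [-11.9, 2.8, 13.1]
gripper_width: 0.4
time_s: 13.55
ee_pos: [556.3, 154.0, 76.2]
ee_rot: [-179.4, 0.0, 82.6]
force: [-13.2, 2.2, 14.9]
gripper_width: 0.7
```

```bash
python3 -m inch '[{"x":0,"y":0.2,"z":0,"yaw":0,"gripper":-1},{"x":0,"y":0.1,"z":0,"yaw":0,"gripper":-1},{"x":0,"y":0,"z":0,"yaw":0,"gripper":-1}]'
python3 -m inch '[{"x":0,"y":0.2,"z":0,"yaw":0,"gripper":-1},{"x":0,"y":0.1,"z":0,"yaw":0,"gripper":-1},{"x":0,"y":0,"z":0,"yaw":0,"gripper":-1}]'
```

```text
time_s: 13.8
ee_pos: [559.5, 153.6, 76.1]
ee_rot: [-179.4, 0.0, 82.6]
force: [-12.6, 3.7, 13.0]
gripper_width: 0.4
time_s: 14.05
ee_pos: [560.0, 153.5, 76.1]
ee_rot: [-179.1, 0.1, 82.6]
force: [-17.9, 4.6, 17.8]
gripper_width: 0.5
```

```bash
python3 -m inch '[{"x":0,"y":0.2,"z":-0.05,"yaw":0,"gripper":-1},{"x":0,"y":0.1,"z":0,"yaw":0,"gripper":-1},{"x":0,"y":0,"z":0,"yaw":0,"gripper":-1}]'
```

```text
time_s: 14.3
ee_pos: [560.2, 153.5, 76.2]
ee_rot: [-178.8, 0.1, 82.5]
force: [-24.0, 5.8, 20.1]
gripper_width: 0.3
```

```bash
python3 -m inch '[{"x":0,"y":-0.4,"z":-0.1,"yaw":0,"gripper":-1},{"x":0,"y":-0.4,"z":-0.2,"yaw":0,"gripper":-1},{"x":0,"y":-0.2,"z":-0.3,"yaw":0,"gripper":-1},{"x":0,"y":0,"z":-0.4,"yaw":0,"gripper":-1},{"x":0,"y":0,"z":0,"yaw":0,"gripper":-1}]'
python3 -m inch '[{"x":0,"y":0,"z":-2,"yaw":0,"gripper":-1},{"x":0,"y":0,"z":-3,"yaw":0,"gripper":-1},{"x":-2,"y":0,"z":-3,"yaw":0,"gripper":-1},{"x":-3,"y":0,"z":-3,"yaw":0,"gripper":-1},{"x":-3,"y":0,"z":0,"yaw":0,"gripper":-1},{"x":0,"y":0,"z":0,"yaw":0,"gripper":-1},{"x":0,"y":0,"z":0,"yaw":0,"gripper":-1}]'
python3 -c "
from h import *
import pickle
d=grab('wrist');t=grab('top')
a=cv2.resize(d['pixels'][:250,120:400,::-1],(784,700))[:600]
cv2.imwrite('pics/w5.png',a)
X=np.array([.9919,-.1271]);Y=np.array([.1271,.9919]);O=np.array([541,85.5])-35*Y
w=lambda x,y,z:[*(O+x*X+y*Y),z]
q=proj(d,[w(-17,105,64),w(-35,105,64),w(4,105,84),w(22,105,84),w(-7,35,58),w(7,35,58),w(0,17,58),w(0,53,58)]);print((q-[120,0])*2.8)"
```

```text
time_s: 14.72
ee_pos: [560.7, 153.6, 86.7]
ee_rot: [179.9, -0.0, 82.6]
force: [-1.6, 1.1, 1.3]
gripper_width: 0.3
time_s: 15.3
ee_pos: [550.3, 73.5, 195.8]
ee_rot: [179.9, -0.0, 82.5]
force: [0.5, 0.5, -0.7]
gripper_width: 0.2
[[288.70134454 297.41223003]
 [234.19733332 297.63133081]
 [350.69005315 293.33269091]
 [409.44214028 293.09653668]
 [323.91699702 502.40538505]
 [363.06157339 502.24719301]
 [344.11580113 551.12667977]
 [342.84435943 452.08562837]]
```

View pics/w5.png

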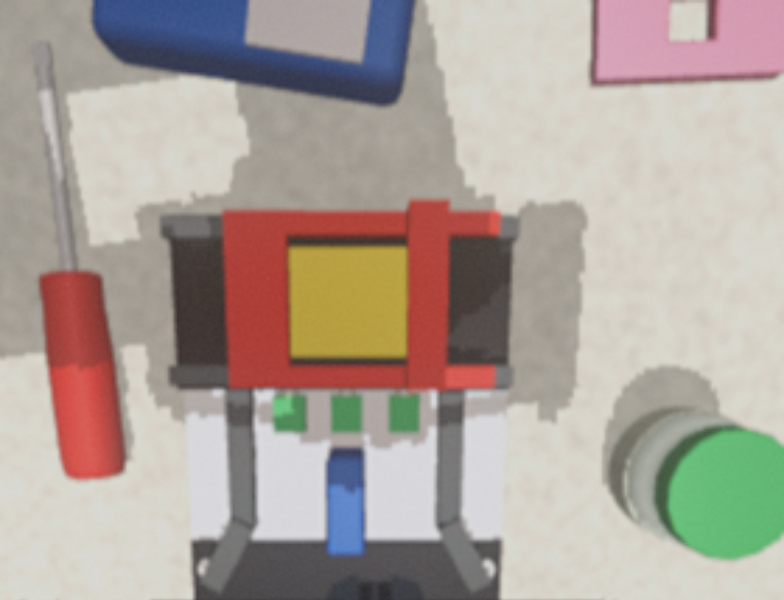

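The keeper's lip edge is at column 288 and its cross bar at 408, against predictions of 289 and 409 for fully across. The cap is under the lip, and the handle at (345,502) matches home. The arm is clear, so I'm handing in.

```bash
python3 -c "
from h import *
s=telemetry.state();print(s['time_s'],s['force'],abs(s['qvel']).max());print(env.job_done())"
```

```text
15.4 [-0.19166144  0.11219684 -0.36670496] 1.0598805530942423
the job is handed in; nothing more can be done
None
```

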